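# Start the delicates wash

## Robot

A 6-joint arm with a two-finger parallel gripper is mounted at the origin on the work surface. World frame = base frame: x ahead of the robot, y to its left, z up, the work surface at z = 0. Lengths are in m, angles in rad, forces in N, time in s.
With the tool pointing down it reaches from about 0.375 to 0.9 m from the base axis. Payload 3.1 kg.
Tool frame: the origin (TCP) lies at the centre of the arm's flange, where the gripper is bolted on; the fingertips stand 173 mm ahead of it and the grasp point (between the pads) lies 155 mm ahead of it; z points along the fingers, y is the line along which they close (so a half turn about z gives the same grasp; the last joint's range is limited). The gripper opens to 85 mm and grips with 20 to 120 N. Pads are 22 mm wide; open, the fingers measure 114 mm over their backs; the gripper's body (76 mm by 85 mm) begins 54 mm behind the grasp point. The pads swing forward as they close: fully open they stand 13 mm farther back than shut.
Start: joints at [-1.514, 0.527, 1.433, -0, 1.181, -0.178], TCP at [0.146, -0.608, 0.405] pointing down, gripper open.
Joint ranges: [-3.08, 3.08], [-0.75, 2.2], [0.22, 2.44], [-1.43, 4.57], [0, 2.65], [-2.85, 2.85]. Speed limits (rad/s): [2.79, 2.79, 3.14, 3.14, 3.14, 3.14].

## Interface

Orientations are given as a unit quaternion [x, y, z, w].
In Python, from station import * gives the robot as it stands.
- The arm moves only by the shell command python3 -m jog 'ROWS' [OPENING] [FORCE]. ROWS is a JSON object of lists of equal length, an entry for each row: "linear": the shift along the world's x, y, z in mm, a list of three; "turn": the turn about the world's z in units of 5 degrees (1.0 is 5 degrees). A call has 1 to 12 rows; each row shifts and turns the commanded pose from where the row before left it; what a row does not reach is not made up. A row lasts 1/8 s, in which the tool goes at most 62.5 mm and 10.7 degrees, less where a joint would pass 70% of its speed; a pose out of reach is approached as far as the arm can. A call is refused whole if a number of a shift passes 62.5 or a number of a turn 1, either way. A call with a gripper value outside its range is refused whole. OPENING is the opening, from 0 (shut) to 1 (fully open), set as the call begins (- or left out, the last holds). The fingers move at their own pace and stop on an object; FORCE is the grip in N (left out, the last holds). Time passes only in rows, so rows that do not move let the fingers close. It gives the time, the measured TCP pose, the force, the opening and the grip force at its end, in the units of the state.
- sense(): the state, without advancing time (a new reading comes with each control period).
- snapshot(name): name is "scene" or "side" or "wrist"; returns the picture (384x512x3 uint8, red, green, blue); there is no depth.
- get_calibration(name): a dict with "fx", "fy", "cx", "cy" (pixels), "dist_coeffs" ([k1, k2, p1, p2, k3] as OpenCV has them; the pictures are not rectified), "world_to_cam" (4x4, takes a point from world to camera coordinates). Camera axes: x right, y down, z forward; pixel columns grow to the right and rows downward; lengths in m; the calibration is good to about 2 mm. A picture is of the moment at which its call begins: read the wrist's pose just before it. get_calibration takes no time and is no camera call; for the wrist camera it gives the pose at the moment of the call.
- sign_off(): hands the job in; it is judged then, once.
The state is a dict: "t": time; "q": joint angles; "qd": joint speeds; "tau": joint torques, N m; "tcp_pos": TCP position; "tool_rot": TCP orientation; "force": force on the tool from outside, world axes, zero at the start; "ft_torque": the same for the moment, N m; "finger_gap": opening from 0.0 (shut) to 1.0 (fully open); "gripper_force": force on a finger pad.
Only numpy, scipy, OpenCV 4.12 (cv2) and the standard library are available. Lean on these libraries where they do the work, as an engineer would, in place of code of your own. Each camera call takes 0.05 s, during which the arm holds its last target. There are 200 camera calls.

## Task

Set the washer going with the closed fingers, only pushing and pressing: first push the blue-fronted soap drawer fully shut, then press the square blue programme key all the way down so that it stays down, then press the round green start key all the way down, keep it down for two seconds and let it come up again. Keep to this order, do not press the yellow or white key, and leave the bottle, jar and cup standing where they are.

Things in the scene. Friction and masses are not known exactly. Their poses are not given: they have to be found in the camera images.
- console: White flat-topped console fixed to the counter, 170 mm deep (its x), 500 wide (y), 90 high. Origin: centre of its underside; x points away from the robot, y to the left, turned by its yaw. Front faces -x. Four keys, in varying order, stand on its top at x -35 mm, y 60, -10, -80, -150 mm; the drawer is in its front, centred at y 165 mm.
- drawer (a joint): Soap drawer in the console's front, sliding level along the console's x axis: 0 m = fully shut, positive = how far it stands out towards the robot (at most 0.08 m; it starts out 0.025 to 0.05). It moves against a friction of about 2 N, stays where it is left and stops firmly at 0.
- drawer_front (a point): Middle of the outer face of the drawer's flat, upright blue front panel, 51 mm above the counter; moves with the drawer, axes as the console's. Panel 140 mm wide, 58 high (22 to 80 mm above the counter), 12 thick; shut, its face is 13 mm in front of the console's body. Behind it is a white tray 120 mm wide.
- key_blue (a joint): Travel of the square blue key, straight down: 0 m = up, 0.008 m = fully down. A latching key: needs about 3 N, then stays down by itself.
- key_blue_top (a point): Centre of the flat top of the square blue programme key (30 mm square), in a round steel collar of 46 mm. Up, the top is 110 mm above the counter (20 mm above the console's top, 12 mm above the collar); it moves down with the key and stops 4 mm above the collar.
- key_yellow (a joint): Travel of the square yellow key, straight down: 0 m = up, 0.008 m = fully down. A latching key: needs about 3 N, then stays down by itself.
- key_yellow_top (a point): Centre of the flat top of the square yellow programme key (30 mm square), in a round steel collar of 46 mm. Up, the top is 110 mm above the counter (20 mm above the console's top, 12 mm above the collar); it moves down with the key and stops 4 mm above the collar.
- key_white (a joint): Travel of the square white key, straight down: 0 m = up, 0.008 m = fully down. A latching key: needs about 3 N, then stays down by itself.
- key_white_top (a point): Centre of the flat top of the square white programme key (30 mm square), in a round steel collar of 46 mm. Up, the top is 110 mm above the counter (20 mm above the console's top, 12 mm above the collar); it moves down with the key and stops 4 mm above the collar.
- key_green (a joint): Travel of the round green key, straight down: 0 m = up, 0.008 m = fully down. Spring-loaded: about 1.5 N to begin, 5 N to hold fully down; it comes back up when let go.
- key_green_top (a point): Centre of the flat top of the round green start key (34 mm across), in a round steel collar of 46 mm. Up, the top is 110 mm above the counter (20 mm above the console's top, 12 mm above the collar); it moves down with the key and stops 4 mm above the collar.
- detergent: Bystander: white bottle with a red cap and blue label, 72 mm across, 190 mm high, standing on the counter beyond the console's right end. Origin: centre of its underside.
- stain_jar: Bystander: grey jar with a white lid and yellow label, 68 mm across, 100 mm high, standing on the counter beyond the console's left end. Origin: centre of its underside.
- dosing_cup: Bystander: orange dosing cup, 56 mm across, 45 mm high, standing on the back of the console's top behind the row of keys. Origin: centre of its underside.

How it is judged:
By the outcome, as a careful person would: the job done as asked, in the order asked, and still so for the second after the job is handed in, with the robot touching nothing.
It also fails if it takes over 51 s, if anything falls off the work surface, if the arm or the gripper's body presses on something with over 40 N, if the wrist force passes 120 N, or if a joint passes its speed limit or range.

## Working session

There is one attempt and no reset: what is moved stays moved. The work goes in short steps, Python scripts to look and compute and a shell command to move; the robot and the scene stay as the last step left them, time stands still between calls to the robot, and variables do not carry over. Pictures are saved under pics/ and viewed, at most 10 in all, crops included, and the job is handed in when it is done.

```bash
mkdir -p pics; ls; python3 - <<'E'
from station import *
import cv2,numpy as np
a=snapshot("scene");b=snapshot("side")
cv2.imwrite("pics/scene0.png",a[...,::-1]);cv2.imwrite("pics/side0.png",b[...,::-1])
s=sense();print(s["t"],s["tcp_pos"],s["tool_rot"],s["force"])
for n in("scene","side"):
  c=get_calibration(n);W=np.array(c["world_to_cam"]);print(n,c["fx"],-W[:3,:3].T@W[:3,3],W[2,:3])
E
```

```text
pics
0.1 [ 0.14601937 -0.60737087  0.40383188] [ 9.93056222e-01  1.17636593e-01  5.65675720e-05 -9.84466709e-04] [0.23295758 0.6334907  0.36847754]
scene 390.36844895678706 [ 1.06473282 -0.67957959  0.64758915] [-0.47073291  0.69701274 -0.54091014]
side 368.8836650139242 [0.38996616 0.65429045 0.91642895] [ 0.19757173 -0.59551694 -0.77866873]
```

View pics/scene0.png

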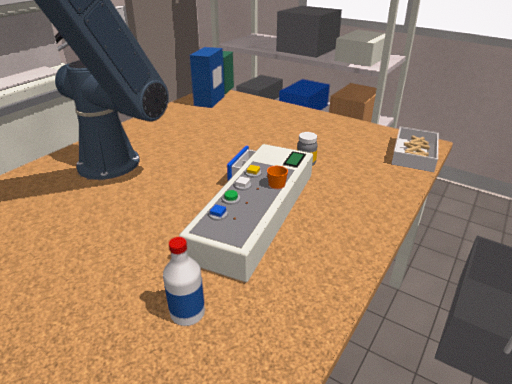

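View pics/side0.png

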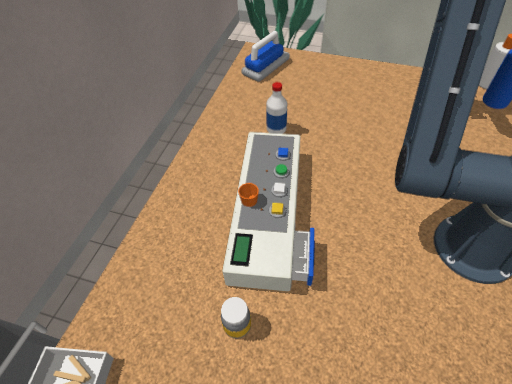

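The scene view shows the keys yellow (255,170), white (243,183), green (231,197) and blue (218,212). The side view shows blue (283,153), green (281,170), white (279,188), yellow (277,209) and the drawer front at about (312,256).

```bash
cat > h.py <<'E'
from station import *
import cv2,numpy as np
def ray(c,uv,z):
  K=np.array([[c["fx"],0,c["cx"]],[0,c["fy"],c["cy"]],[0,0,1]])
  W=np.array(c["world_to_cam"]);R=W[:3,:3];o=-R.T@W[:3,3]
  p=cv2.undistortPoints(np.array([[uv]],float),K,np.array(c["dist_coeffs"],float))[0,0]
  d=R.T@np.array([p[0],p[1],1]);return o+d*(z-o[2])/d[2]
HS={"blue":(100,130),"green":(45,85),"yellow":(22,34)}
def blob(img,col,uv,r,sv=110):
  h=cv2.cvtColor(img,cv2.COLOR_RGB2HSV)
  lo,hi=HS[col];m=cv2.inRange(h,(lo,sv,60),(hi,255,255))
  k=np.zeros_like(m);u,v=map(int,uv);k[max(0,v-r):v+r,max(0,u-r):u+r]=1
  m=m*k;return m
E
python3 - <<'E'
from h import *
P={"scene":{"yellow":(255,170),"green":(231,197),"blue":(218,212)},"side":{"yellow":(277,209),"green":(281,170),"blue":(283,153)}}
for n in P:
  im=cv2.cvtColor(cv2.imread(f"pics/{n}0.png"),cv2.COLOR_BGR2RGB);c=get_calibration(n)
  for k,uv in P[n].items():
    m=blob(im,k,uv,11,150);y,x=np.nonzero(m)
    # top only: brightest pixels
    V=im.max(2)[y,x];t=V>=np.percentile(V,40)
    print(n,k,len(x),(x.mean(),y.mean()),ray(c,(x.mean(),y.mean()),.107)[:2],ray(c,(x[t].mean(),y[t].mean()),.110)[:2])
im=cv2.cvtColor(cv2.imread("pics/side0.png"),cv2.COLOR_BGR2RGB);c=get_calibration("side")
m=blob(im,"blue",(312,256),35);ys,xs=np.nonzero(m);print(len(xs),xs.min(),xs.max(),ys.min(),ys.max())
i=ys.argmin();j=ys.argmax()
for q in(i,j):print((xs[q],ys[q]),ray(c,(xs[q],ys[q]),.08)[:2])
for nm,n,uv,r in(("s","scene",(235,200),1),):pass
A=cv2.resize(cv2.imread("pics/scene0.png")[130:240,190:330],None,fx=5,fy=5,interpolation=cv2.INTER_CUBIC)
B=cv2.resize(cv2.imread("pics/side0.png")[120:300,215:335],None,fx=3.3,fy=3.3,interpolation=cv2.INTER_CUBIC)
cv2.imwrite("pics/sideC.png",B)
E
```

```text
scene yellow 87 (np.float64(252.97701149425288), np.float64(168.95402298850576)) [0.53584594 0.09056779] [0.53472555 0.0927164 ]
scene green 101 (np.float64(230.6039603960396), np.float64(194.69306930693068)) [ 0.56176191 -0.04598273] [ 0.56091209 -0.04406718]
scene blue 133 (np.float64(217.57894736842104), np.float64(210.11278195488723)) [ 0.57568513 -0.11506971] [ 0.57462158 -0.11297146]
side yellow 115 (np.float64(277.03478260869565), np.float64(207.82608695652175)) [0.53305164 0.09809016] [0.53403508 0.09733525]
side green 79 (np.float64(281.253164556962), np.float64(168.9240506329114)) [ 0.55844136 -0.03919296] [ 0.55993688 -0.04024691]
side blue 80 (np.float64(282.9125), np.float64(151.8875)) [ 0.57157199 -0.10700677] [ 0.57294071 -0.1085412 ]
254 307 314 228 285
(np.int64(310), np.int64(228)) [0.43641434 0.11812086]
(np.int64(309), np.int64(285)) [0.40480352 0.27464354]
```

View pics/sideC.png

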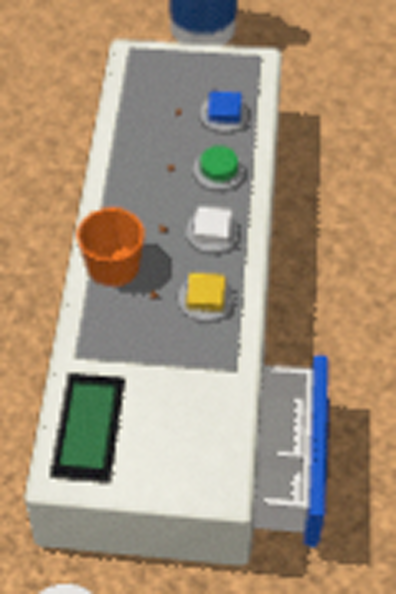

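Crop: drawer clearly out; the order from the left is yellow, white, green, blue. Console yaw is about 11°, green at (0.560,-0.042), blue at (0.574,-0.111), and the drawer face at x of about 0.42, y 0.19. I'll go round there with the fingers shut.

```bash
python3 -m jog '{"linear":[[42,35,0],[42,35,0],[42,35,0],[42,35,0],[42,35,0],[42,35,0],[3,50,0],[3,50,0],[3,50,0],[3,50,0],[3,50,0],[3,50,0]],"turn":[-0.5,0,0,0,0,0,0,0,0,0,0,0]}' 0 40
python3 -m jog '{"linear":[[-6,50,0],[-6,50,0],[-6,50,0],[-6,50,0],[-6,50,0],[-6,26,0],[0,0,-30],[0,0,-30],[0,0,-30],[0,0,0],[0,0,0],[0,0,0]],"turn":[0,0,0,0,0,0,0,0,0,0,0,0]}'
python3 - <<'E'
from h import *
s=sense();print(s["t"],s["q"],s["tcp_pos"],s["tool_rot"],s["force"],s["finger_gap"])
a=snapshot("side");b=snapshot("wrist")
cv2.imwrite("pics/mid.png",np.hstack([a,b])[...,::-1][:, :] if 0 else cv2.resize(np.hstack([a,b])[...,::-1],(800,300)))
E
```

```text
t: 1.6
tcp_pos: [0.4158, -0.0961, 0.4046]
tool_rot: [0.995, 0.096, -0.0, -0.0]
force: [0.2, -0.3, 1.1]
finger_gap: 0.0
gripper_force: 0.0
t: 3.1
tcp_pos: [0.3805, 0.1784, 0.3158]
tool_rot: [0.995, 0.096, 0.001, -0.0]
force: [1.2, 0.6, -0.1]
finger_gap: -0.0
gripper_force: 0.0
3.1 [1.71069059e-01 4.17909475e-01 2.02028486e+00 7.23381962e-06
 7.00765240e-01 1.54975323e+00] [0.38049104 0.17837753 0.31576598] [ 9.95389563e-01  9.59055982e-02  1.31266136e-03 -1.00994167e-04] [ 1.21499435  0.55061319 -0.10220621] -0.0003072055357096148
```

View pics/mid.png

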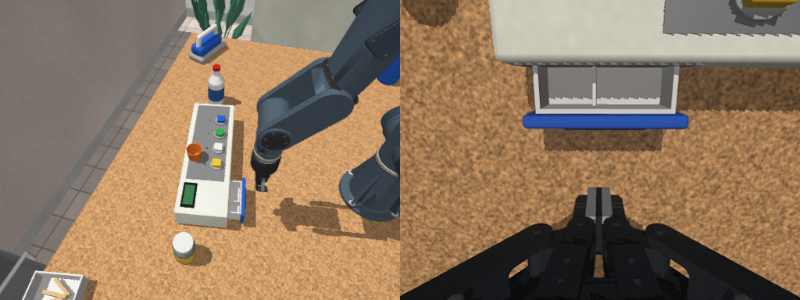

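The wrist view shows the drawer panel square to the tool and nearly centred (fingers at column 598, panel 523–688 in this half-scale picture). Descend, measure the panel, then push.

```bash
python3 - <<'E'
from h import *
c=get_calibration("wrist");im=snapshot("wrist")
m=blob(im,"blue",(256,192),256,150);n,l,st,_=cv2.connectedComponentsWithStats(m)
k=1+st[1:,4].argmax();print(st[k]);ys,xs=np.nonzero(l==k)
u=np.array([1,.194]);u/=np.linalg.norm(u)
for X in (180,260,340):
  r=ys[xs==X];print(X,r.min(),r.max(),ray(c,(X,r.min()),.08)[:2],ray(c,(X,r.max()),.08)[:2],ray(c,(X,r.max()),.022)[:2])
y=int(ys.mean());r=xs[ys==y];print(ray(c,(r.min(),y),.08)[:2],ray(c,(r.max(),y),.08)[:2])
E
python3 -m jog '{"linear":[[0,0,-25],[0,0,-25],[0,0,-25],[0,0,-20],[0,0,0],[0,0,0]],"turn":[0,0,0,0,0,0]}'
```

```text
[ 157  141  212   24 3914]
180 146 163 [0.41809898 0.23391363] [0.40713389 0.23255557] [0.39347146 0.2438644 ]
260 146 164 [0.42777526 0.18365268] [0.41631887 0.18137973] [0.40527128 0.1781195 ]
340 146 163 [0.43749127 0.13337332] [0.42682538 0.13043905] [0.41876885 0.11267671]
[0.41018054 0.24785431] [0.43595129 0.11424261]
t: 4.0
tcp_pos: [0.3803, 0.1784, 0.2203]
tool_rot: [0.995, 0.096, 0.001, -0.0]
force: [0.4, -0.1, 0.0]
finger_gap: -0.0
gripper_force: 0.0
```

```bash
python3 -m jog '{"linear":[[9.8,1.9,0],[9.8,1.9,0],[4.9,1,0],[4.9,1,0],[4.9,1,0],[4.9,1,0],[4.9,1,0],[4.9,1,0],[0,0,0]],"turn":[0,0,0,0,0,0,0,0,0]}'
python3 -m jog '{"linear":[[2.9,0.6,0],[2.9,0.6,0],[2.9,0.6,0],[0,0,0]],"turn":[0,0,0,0]}'
```

```text
t: 5.12
tcp_pos: [0.43, 0.1883, 0.2197]
tool_rot: [0.995, 0.096, 0.001, -0.0]
force: [-0.2, -0.2, -0.0]
finger_gap: 0.001
gripper_force: 0.1
t: 5.62
tcp_pos: [0.4382, 0.19, 0.2197]
tool_rot: [0.995, 0.096, 0.001, -0.0]
force: [0.3, 0.0, 0.6]
finger_gap: -0.003
gripper_force: 0.5
```

```bash
python3 -m jog '{"linear":[[2,0.4,0],[2,0.4,0],[2,0.4,0]],"turn":[0,0,0]}'
python3 -m jog '{"linear":[[2,0.4,0],[2,0.4,0]],"turn":[0,0]}'
python3 - <<'E'
from h import *
b=snapshot("wrist");cv2.imwrite("pics/push.png",b[...,::-1])
E
```

```text
t: 6.0
tcp_pos: [0.4421, 0.1909, 0.2196]
tool_rot: [0.995, 0.096, -0.003, 0.0]
force: [-8.1, -3.6, 5.8]
finger_gap: -0.003
gripper_force: 3.9
t: 6.25
tcp_pos: [0.4434, 0.1912, 0.2194]
tool_rot: [0.995, 0.096, -0.007, 0.001]
force: [-13.3, -4.7, 9.6]
finger_gap: 0.001
gripper_force: 6.7
```

View pics/push.png

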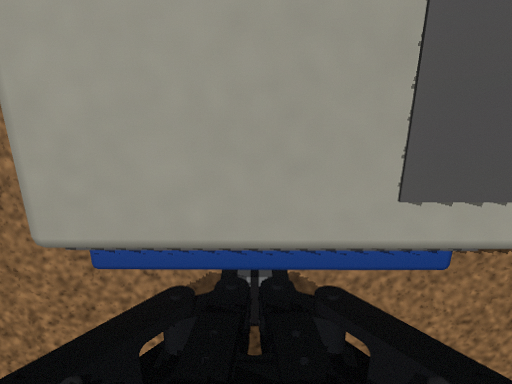

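Contact force built up to about 14 N with the panel against the console: shut. Retract, rise, and view the keys from above.

```bash
python3 -m jog '{"linear":[[-20,-4,0],[-25,-4,0],[0,0,35],[0,0,35],[0,0,35],[0,0,25],[18,-50,0],[18,-50,0],[18,-50,0],[18,-50,0],[18,-50,0],[0,0,0]],"turn":[0,0,0,0,0,0,0,0,0,0,0,0]}'
python3 -m jog '{"linear":[[0,0,0],[0,0,0]],"turn":[0,0]}'
python3 - <<'E'
from h import *
b=snapshot("wrist");c=get_calibration("wrist");s=sense();print(s["tcp_pos"],s["force"]);cv2.imwrite("pics/keys.png",b[...,::-1])
for k in HS:
  m=blob(b,k,(256,192),256,150);n,l,st,ce=cv2.connectedComponentsWithStats(m)
  for i in range(1,n):
    if st[i,4]>150:print(k,st[i],ce[i],ray(c,ce[i],.110)[:2])
E
```

```text
t: 7.8
tcp_pos: [0.4954, -0.0699, 0.3503]
tool_rot: [0.996, 0.093, 0.003, 0.002]
force: [0.7, -0.2, -0.1]
finger_gap: -0.002
gripper_force: 0.0
t: 8.05
tcp_pos: [0.4923, -0.0649, 0.3497]
tool_rot: [0.995, 0.097, -0.0, -0.0]
force: [-0.0, 0.3, -1.2]
finger_gap: 0.004
gripper_force: 0.0
[ 0.49229496 -0.06476895  0.34973729] [-0.24168437  0.33058591 -0.00668447]
blue [ 323   79   53   49 2350] [348.36765957 102.64      ] [ 0.57587042 -0.10869628]
blue [  0 173  20  12 216] [  8.86111111 178.88888889] [0.48456523 0.10264176]
green [ 215   76   51   54 2138] [240.03180543 102.38587465] [ 0.56297575 -0.04193126]
yellow [   0   78   57   49 2510] [ 26.3752988 102.4876494] [0.53742947 0.0902169 ]
```

View pics/keys.png

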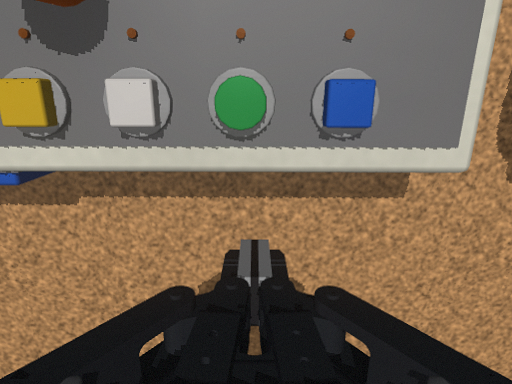

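Keys seen at blue (348,103) → (0.576,-0.109) and green (240,102) → (0.563,-0.042). Moving over blue and lowering.

```bash
python3 -m jog '{"linear":[[28,-15,0],[28,-15,0],[27,-14,0],[0,0,0],[0,0,-20],[0,0,-20],[0,0,-12],[0,0,0],[0,0,0]],"turn":[0,0,0,0,0,0,0,0,0]}'
python3 - <<'E'
from h import *
b=snapshot("scene");a=snapshot("side");s=sense();print(s["tcp_pos"],s["force"])
f=lambda i,y,x:cv2.resize(i[y:y+100,x:x+130],(400,308),interpolation=2)
cv2.imwrite("pics/blue.png",np.hstack([f(b,140,160),f(a,90,220)])[...,::-1])
E
```

```text
t: 9.22
tcp_pos: [0.5758, -0.1098, 0.2983]
tool_rot: [0.995, 0.096, 0.0, 0.0]
force: [0.2, 0.3, 0.4]
finger_gap: -0.001
gripper_force: 0.0
[ 0.5759516  -0.11007211  0.29854719] [-0.51296645 -0.31273664 -0.50758052]
```

View pics/blue.png

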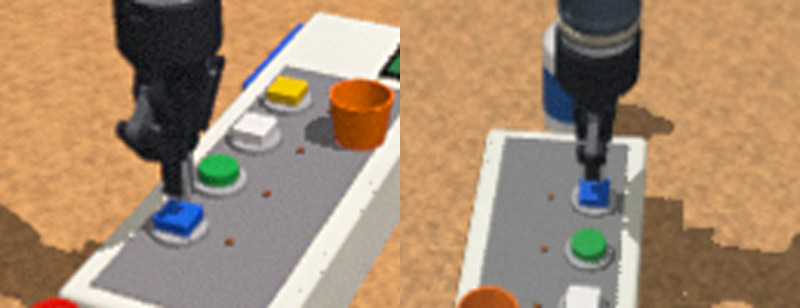

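Both views show the tip centred just above the blue key. Pressing.

```bash
python3 -m jog '{"linear":[[0,0,-7],[0,0,-6],[0,0,-3],[0,0,-3],[0,0,-2],[0,0,-2],[0,0,0]],"turn":[0,0,0,0,0,0,0]}'
python3 -m jog '{"linear":[[0,0,-2],[0,0,0]],"turn":[0,0]}'
python3 -m jog '{"linear":[[0,0,-2],[0,0,0]],"turn":[0,0]}'
```

```text
t: 10.2
tcp_pos: [0.5756, -0.1101, 0.2754]
tool_rot: [0.995, 0.096, -0.0, 0.0]
force: [-2.0, -0.1, 6.5]
finger_gap: -0.002
gripper_force: 3.3
t: 10.45
tcp_pos: [0.5756, -0.11, 0.2751]
tool_rot: [0.995, 0.096, 0.0, 0.0]
force: [-5.5, 1.8, 16.8]
finger_gap: 0.004
gripper_force: 8.4
t: 10.7
tcp_pos: [0.5756, -0.11, 0.2749]
tool_rot: [0.995, 0.096, 0.0, 0.0]
force: [-8.3, 1.7, 27.4]
finger_gap: 0.001
gripper_force: 13.6
```

```bash
python3 -m jog '{"linear":[[0,0,10],[0,0,20],[0,0,10],[-6,34,0],[-7,34,0],[0,0,0],[0,0,0],[0,0,0]],"turn":[0,0,0,0,0,0,0,0]}'
python3 - <<'E'
from h import *
b=snapshot("scene");a=snapshot("side");s=sense();print(s["tcp_pos"],s["force"])
f=lambda i,y,x:cv2.resize(i[y:y+100,x:x+130],(400,308),interpolation=2)
cv2.imwrite("pics/green.png",np.hstack([f(b,140,160),f(a,90,220)])[...,::-1])
E
```

```text
t: 11.7
tcp_pos: [0.5632, -0.043, 0.3106]
tool_rot: [0.995, 0.095, 0.0, 0.0]
force: [0.4, 0.1, -1.0]
finger_gap: -0.0
gripper_force: 0.0
[ 0.56302234 -0.04296306  0.31062863] [ 0.68273946 -0.01247267  0.3712177 ]
```

View pics/green.png

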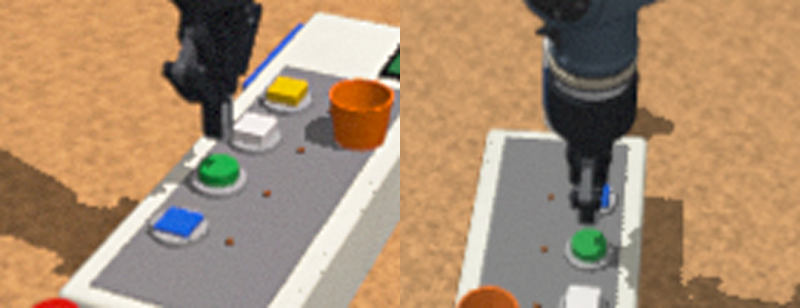

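Blue stays down (visibly lower in its collar), and the tip is above green. Pressing, holding a little over 2 s, and releasing.

```bash
python3 -m jog '{"linear":[[0,0,-12],[0,0,-10],[0,0,-4],[0,0,-4],[0,0,-4],[0,0,-4],[0,0,-1],[0,0,0],[0,0,0]],"turn":[0,0,0,0,0,0,0,0,0]}'

```

```text
t: 12.92
tcp_pos: [0.5622, -0.0419, 0.2751]
tool_rot: [0.995, 0.096, -0.0, 0.0]
force: [-8.2, -0.1, 24.5]
finger_gap: -0.0
gripper_force: 12.2
```

```bash
python3 -m jog '{"linear":[[0,0,0],[0,0,0],[0,0,0],[0,0,0],[0,0,0],[0,0,0],[0,0,0],[0,0,0],[0,0,0]],"turn":[0,0,0,0,0,0,0,0,0]}'
python3 -m jog '{"linear":[[0,0,0],[0,0,0],[0,0,0],[0,0,0],[0,0,0],[0,0,0],[0,0,0],[0,0,10],[0,0,25],[0,0,25],[0,0,25]],"turn":[0,0,0,0,0,0,0,0,0,0,0]}'
python3 -m jog '{"linear":[[-40,0,10],[-40,0,10],[0,0,0],[0,0,0]],"turn":[0,0,0,0]}'
python3 - <<'E'
from h import *
b=snapshot("scene");a=snapshot("side");s=sense();print(s["tcp_pos"],s["force"])
f=lambda i,y,x:cv2.resize(i[y:y+135,x:x+135],(400,400),interpolation=2)
cv2.imwrite("pics/end.png",np.hstack([f(b,130,190),cv2.resize(a[120:300,200:380],(400,400))])[...,::-1])
E
```

```text
t: 14.05
tcp_pos: [0.5622, -0.0419, 0.2751]
tool_rot: [0.995, 0.096, -0.0, 0.0]
force: [-8.1, 0.5, 23.4]
finger_gap: 0.004
gripper_force: 12.2
t: 15.42
tcp_pos: [0.5631, -0.0421, 0.3574]
tool_rot: [0.995, 0.096, 0.001, 0.0]
force: [0.9, 0.0, -0.3]
finger_gap: 0.0
gripper_force: 0.0
t: 15.92
tcp_pos: [0.4837, -0.0423, 0.3771]
tool_rot: [0.995, 0.096, 0.001, 0.0]
force: [0.8, -0.6, 0.2]
finger_gap: 0.003
gripper_force: 0.0
[ 0.48398627 -0.04234357  0.37670164] [0.39177643 0.08716079 0.19488814]
```

View pics/end.png

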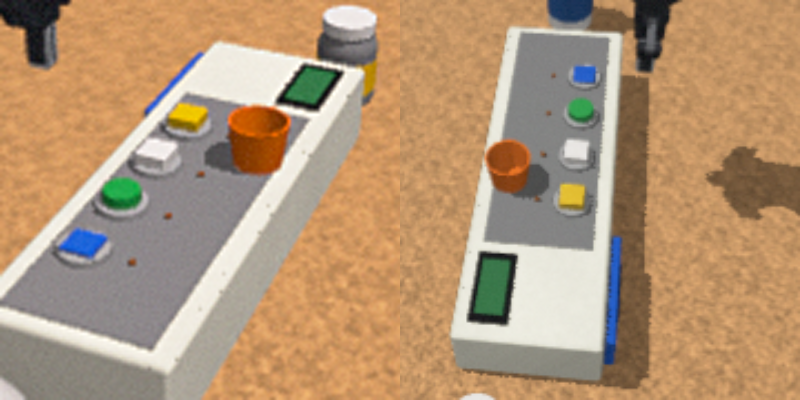

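The drawer is shut against the console, blue is down, green, white and yellow are up, and the bystanders are in place. Handing in.

```bash
python3 -c "
from station import *
print(sign_off())"
```

```text
the job is handed in; nothing more can be done
None
```

The washer job is handed in, done in the order asked: the drawer is shut, the blue key is latched down, and the green key was held down for a little over 2 s and came back up. The yellow and white keys and the bottle, jar and cup were not touched, and it took about 16 s.

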